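# Fetch the compressor wheel out of the lidded parts box

### The arm

A 6-joint arm with a two-finger parallel gripper is mounted at the origin on a cart in front of the work surface, level with it; the furniture and walls round the work are solid. World frame = base frame: x ahead of the robot, y to its left, z up, the work surface at z = 0. Lengths are in m, angles in rad, forces in N, time in s.
With the tool pointing down it reaches from about 0.35 to 0.975 m from the base axis. Payload 4.9 kg.
Tool frame: the origin (TCP) lies midway between the tips of the shut fingers; the grasp point (between the pads) lies 19 mm behind it; z points along the fingers, y is the line along which they close (so a half turn about z gives the same grasp; the last joint's range is limited). The gripper opens to 85 mm and grips with 20 to 120 N. Pads are 22 mm wide; open, the fingers measure 114 mm over their backs; the gripper's body (76 mm by 85 mm) begins 54 mm behind the grasp point. The pads swing forward as they close: fully open they stand 13 mm farther back than shut.
Start: joints at [1.121, 0.053, 1.613, -0, 1.476, -0.119], TCP at [0.203, 0.591, 0.231] pointing down, gripper open.
Joint ranges: [-3.01, 3.01], [-1.01, 2.22], [0.06, 2.58], [-1.02, 4.17], [0.09, 2.62], [-3.14, 3.14]. Speed limits (rad/s): [2.57, 2.57, 3.14, 3.14, 3.14, 3.14].

### API

Orientations are given as a unit quaternion [w, x, y, z].
In Python, from plant import * gives the robot as it stands.
- The arm moves only by the tool jog_arm, never from a script. Its argument "targets" is a list of rows, each a list of 3 entries, a list of its own where there are three numbers: the shift along the tool's x, y, z in units of 25 mm (1.0 is 25 mm), then the turn, a rotation vector about the tool's x, y, z in units of 8 degrees (1.0 is 8 degrees), then the opening in per cent of the stroke, from 0 (shut) to 100 (fully open). A call has 1 to 8 rows; each row is the pose to reach, as a shift and turn from the pose commanded when the call began, along the tool's axes at that moment; what a row does not reach only later rows make up. A row lasts 1/8 s, in which the tool goes at most 62.5 mm and 10.7 degrees, less where a joint would pass 70% of its speed; a pose out of reach is approached as far as the arm can. A call with a gripper value outside its range is refused whole. The fingers move at their own pace and stop on an object; the grip force is fixed at half the most. Time passes only in rows, so rows that repeat a pose let the fingers close. It gives the time, the measured TCP pose, the force, the opening and the grip force at its end, in the units of the state.
- state(): the state, without advancing time (a new reading comes with each control period).
- grab_frame(name): name is "side" or "top"; returns (picture, depth): 480x640x3 uint8, red, green, blue; 480x640 float32, m along the optical axis (not along the pixel's ray), 0 where there is no reading.
- camera_params(name): a dict with "fovy" (degrees; the focal length in pixels is half the picture's height over the tangent of half this angle, whatever the lens; pixels are square), "cx", "cy" (the principal point, pixels), "rvec" (rotation vector, rad) and "tvec" (3), from world to camera coordinates, as OpenCV has them. Camera axes: x right, y down, z forward; pixel columns grow to the right and rows downward; lengths in m; the calibration is good to about 2 mm. A picture is of the moment at which its call begins. camera_params takes no time and is no camera call.
- job_done(): hands the job in; it is judged then, once.
The state is a dict: "time": time; "joint_pos": joint angles; "joint_vel": joint speeds; "joint_efforts": joint torques, N m; "tool_pos": TCP position; "tool_rot": TCP orientation; "contact_force": force on the tool from outside, world axes, zero at the start; "ft_torque": the same for the moment, N m; "gripper_width": opening from 0.0 (shut) to 1.0 (fully open); "grasp_force": force on a finger pad.
Only numpy, scipy, OpenCV 4.12 (cv2) and the standard library are available. Lean on these libraries where they do the work, as an engineer would, in place of code of your own. Each camera call takes 0.05 s, during which the arm holds its last target. There are 200 camera calls.

### The job

The finned compressor wheel is shut away in the grey lidded steel box. Lift the lid off by its bar handle and lay it flat, handle up, in the middle of the black rubber mat. Then take the finned wheel, not the flat ring beside it, out of the box and set it down gently, base down, in the middle of the round dark steel plate.

Things in the scene. Friction and masses are not known exactly. Their poses are not given: they have to be found in the camera images.
- box_lid: Lift-off lid closed on the fixed grey box (same heading), 0.3 kg: plate 196 (x) x 176 (y) x 4 mm, origin at the centre of its underside, z up, at the start 54 mm above the worktop. A lip reaches 6 mm lower (lift straight up; laid flat, the origin is 6 mm up). Handle: bar over the centre, 100 mm along x, 14 wide in y, 30 to 46 mm above the origin, posts at x = +-42; grip it across y.
- wheel: Finned metal cone, base 48 mm across, 26 high, 70 g; origin at the centre of its underside. Base down on the box's floor (4 mm up), 36 to 46 mm from the box's centre toward either x end, within 20 mm in y; a flat ring, 56 x 8 mm, lies in the other end. Box: centred under the closed lid, outside 188 (x) x 168 (y) x 54 high, walls 4. Grip round the base, low, closing along the box's y, where there is room.
- rubber_mat: Black rubber mat lying fixed on the worktop to the robot's right of the plate, 200 (x) by 180 (y) by 4 mm, the lid's place. The origin is the centre of its underside, on the worktop; z up; its top is 4 mm above the origin.
- round_plate: Round plain dark steel plate fixed on the worktop between the box and the mat, 110 mm across, 12 mm thick. The origin is the centre of its underside, on the worktop; its flat top is 12 mm above the origin.
Things that resemble listed ones, but are neither listed nor needed, are in the scene too. Of the things that look like the round_plate, take the one that is nearest to the robot's base at the start.

How it is judged:
By the outcome, as a careful person would: the job done as asked, in the order asked, and still so for the second after the job is handed in, with the robot touching nothing.
It also fails if it takes over 64 s, if anything falls off the work surface, if the arm or the gripper's body presses on something with over 40 N, if the wrist force passes 120 N, or if a joint passes its speed limit or range.

## Working session

There is one attempt and no reset: what is moved stays moved. The work goes in short steps, Python scripts to look and compute and a tool call to move; the robot and the scene stay as the last step left them, time stands still between calls to the robot, and variables do not carry over. Pictures are saved under pics/ and viewed, at most 10 in all, crops included, and the job is handed in when it is done.

Besides the shell and the picture viewer there is one more tool, called after "Call:" in YAML: its name, and indented under it one key for each argument. jog_arm: Moves the arm, as the interface text tells. Its arguments: {"type":"object","properties":{"targets":{"type":"array"}},"required":["targets"]}

```bash
mkdir -p pics; ls
cat > h.py <<'E'
from plant import *
import numpy as np, cv2
from scipy.spatial.transform import Rotation as R
def cam(n):
    p=camera_params(n); f=240/np.tan(np.radians(p["fovy"])/2)
    return f,p["cx"],p["cy"],R.from_rotvec(p["rvec"]).as_matrix(),np.array(p["tvec"]),p
def cloud(n,d):
    f,cx,cy,M,t,_=cam(n); v,u=np.mgrid[0:480,0:640]
    P=np.stack([(u-cx)/f*d,(v-cy)/f*d,d],-1)
    return (P-t)@M
def ray(n,u,v,z):
    f,cx,cy,M,t,_=cam(n); C=-M.T@t; r=M.T@np.array([(u-cx)/f,(v-cy)/f,1]); return C+r*(z-C[2])/r[2]
E
python3 - <<'E'
from h import *
for n in("side","top"):
    p,d=grab_frame(n); cv2.imwrite(f"pics/{n}0.png",p[:,:,::-1]); np.save(f"{n}0.npy",d); print(n,camera_params(n),(d==0).mean())
    f,cx,cy,M,t,_=cam(n);print(-M.T@t)
print(state())
E
```

```text
pics
side {'fovy': 52.39143090722546, 'cx': 323.40700907090843, 'cy': 242.962113383036, 'rvec': array([ 2.35146738, -0.52399397,  0.21861214]), 'tvec': array([-0.587322  ,  0.16902727,  1.11966564])} 0.0038541666666666668
[ 0.2503564  -0.82001501  0.94449222]
top {'fovy': 50.1299603184883, 'cx': 312.3449253916414, 'cy': 237.18923844366512, 'rvec': array([ 2.16994547, -2.15028108,  0.12692843]), 'tvec': array([-0.07948622,  0.60069029,  1.06057975])} 0.003977864583333333
[ 0.47219096 -0.07544268  1.12397527]
{'time': 0.1, 'joint_pos': array([ 1.12098776e+00,  5.33021224e-02,  1.61410271e+00, -3.33853490e-05,
        1.47599443e+00, -1.18987374e-01]), 'joint_vel': array([ 0.00095962, -0.00287444, -0.00196901, -0.00093   ,  0.00395845,
       -0.00086248]), 'joint_efforts': array([ 3.69635873e-04, -3.94899559e+01, -3.71365464e+01, -1.06252110e-04,
        3.89789755e-03, -3.92010861e-05]), 'tool_pos': array([0.20277699, 0.59062003, 0.2302112 ]), 'tool_rot': array([-2.37500562e-04,  1.64655696e-01,  9.86350691e-01, -8.71683393e-04]), 'contact_force': array([-0.65685173,  0.04134803,  1.0514151 ]), 'ft_torque': array([-0.02046283,  0.01842432,  0.01138988]), 'grasp_force': 0.0, 'gripper_width': 1.0002483690501436}
```

View pics/top0.png

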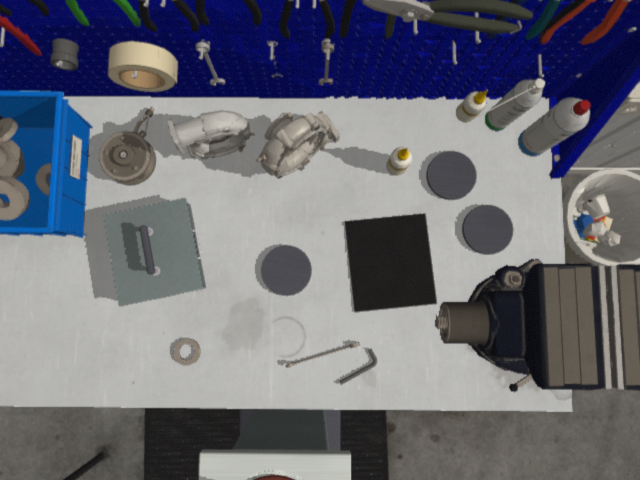

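View pics/side0.png

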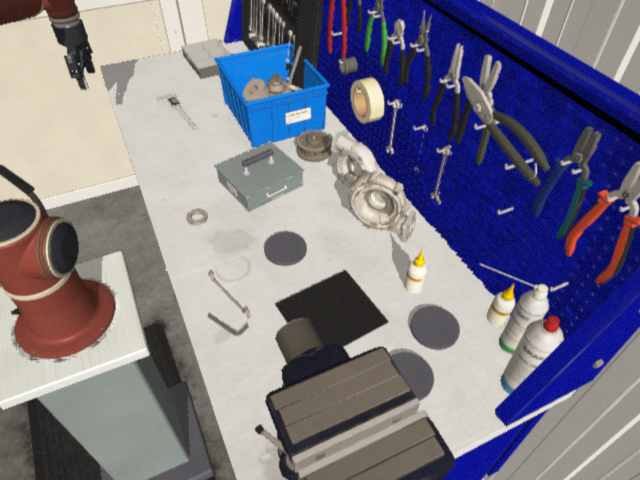

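The top view shows the lidded box at about (155,250) with its handle at (147,250). The wanted plate is at (285,270), nearest the base, with lookalikes at (451,175) and (487,229), and the mat is at (390,262). The side view agrees, and the arm is at the far left, clear of everything.

Run:
```python
from h import *
d=np.load("top0.npy"); img=cv2.imread("pics/top0.png"); P=cloud("top",d); Z=P[...,2]
def rect(name,m,roi,z):
    u0,v0,u1,v1=roi; k=np.zeros((480,640),np.uint8); k[v0:v1,u0:u1]=m[v0:v1,u0:u1]
    k=cv2.morphologyEx(k,cv2.MORPH_OPEN,np.ones((3,3)))
    c=max(cv2.findContours(k,0,1)[0],key=cv2.contourArea)
    zz=np.median(Z[k>0]); w=np.array([ray("top",a,b,z)[:2] for a,b in c[:,0]],np.float32)
    (x,y),(a,b),th=cv2.minAreaRect(w); print(name,"z",zz.round(4),"c",round(x,4),round(y,4),"size",round(a,4),round(b,4),"ang",round(th,2), cv2.minEnclosingCircle(w))
g=img.astype(int).max(2)
rect("lid",((Z>.045)&(Z<.07)|(Z>.085)&(Z<.11)).astype(np.uint8),(85,190,220,315),.058)
rect("handle",((Z>.085)&(Z<.115)).astype(np.uint8),(115,210,180,290),.1)
rect("mat",(g<50).astype(np.uint8),(330,200,450,320),.004)
rect("plate",(g<110).astype(np.uint8),(250,235,325,305),.012)
```

```text
lid z 0.0586 c 0.566 0.2591 size 0.1959 0.1764 ang 12.62 ((0.5660004019737244, 0.25916460156440735), 0.1302904635667801)
handle z 0.0993 c 0.5647 0.2569 size 0.0985 0.0162 ang 12.65 ((0.5648009777069092, 0.25668779015541077), 0.049406085163354874)
mat z 0.0038 c 0.5529 -0.2434 size 0.1954 0.1762 ang 6.26 ((0.5523631572723389, -0.24388949573040009), 0.1297745406627655)
plate z 0.012 c 0.5335 -0.0164 size 0.1061 0.1063 ang 0.55 ((0.5324687361717224, -0.01617986150085926), 0.05477871000766754)
```

```bash
cat >> h.py <<'E'
def jog(p,yaw,pos=None):
    "tool shift/turn units to reach p with tool y at world yaw(deg), pointing down"
    s=state(); q=s["tool_rot"]; M=R.from_quat(np.r_[q[1:],q[0]]).as_matrix()
    y=np.radians(yaw); Y=np.array([np.cos(y),np.sin(y),0]); Zt=np.array([0,0,-1.]); T=np.stack([np.cross(Y,Zt),Y,Zt],1)
    sh=M.T@(np.array(p)-s["tool_pos"])/.025; tr=np.degrees(R.from_matrix(M.T@T).as_rotvec())/8
    print("shift",sh.round(2),"turn",tr.round(2))
E
python3 - <<'E'
from h import *
d=np.load("top0.npy"); P=cloud("top",d).reshape(-1,3)
q=P[(P[:,2]>.03)&(P[:,1]<-.25)&(P[:,0]<.65)]
for h in (.03,.06,.1,.14,.18):
    a=q[q[:,2]>h]
    if len(a): i=a[:,1].argmax(); print(h,a[i].round(3), "x range",a[a[:,1]>-.4][:,0].min().round(3) if (a[:,1]>-.4).any() else None, a[:,0].max().round(3))
print(q[:,2].max())
b=P[(P[:,1]>.35)&(P[:,2]>.05)&(P[:,0]<.8)]; print("bin",b[:,2].max(),b[b[:,1]<.7].min(0))
jog([.5647,.2569,.16],102.6)
E
```

```text
0.03 [ 0.431 -0.313  0.126] x range 0.389 0.553
0.06 [ 0.431 -0.313  0.126] x range 0.389 0.544
0.1 [ 0.431 -0.313  0.126] x range 0.389 0.538
0.14 [ 0.423 -0.327  0.161] x range 0.393 0.538
0.18 [ 0.405 -0.425  0.18 ] x range None 0.538
0.23038379843351606
bin 0.17797179898978327 [0.57847653 0.3500177  0.05004768]
shift [-18.03  -7.92   2.82] turn [-0.01 -0.   -3.94]
```

Run:
```python
from h import *
d=np.load("top0.npy"); P=cloud("top",d).reshape(-1,3)
q=P[(P[:,2]>.025)&(P[:,1]<-.27)&(P[:,1]>-.5)&(P[:,0]<.65)]
for y in np.arange(-.31,-.45,-.01):
    a=q[abs(q[:,1]-y)<.005]
    if len(a): print(y.round(3),len(a),a[a[:,0].argmax()].round(3),"zmax",a[a[:,2].argmax()].round(3))
```

```text
-0.31 38 [ 0.442 -0.314  0.124] zmax [ 0.422 -0.314  0.137]
-0.32 70 [ 0.44  -0.324  0.13 ] zmax [ 0.426 -0.318  0.139]
-0.33 398 [ 0.467 -0.333  0.127] zmax [ 0.429 -0.329  0.166]
-0.34 258 [ 0.467 -0.343  0.125] zmax [ 0.431 -0.34   0.167]
-0.35 219 [ 0.467 -0.352  0.129] zmax [ 0.431 -0.35   0.167]
-0.36 226 [ 0.467 -0.364  0.127] zmax [ 0.429 -0.359  0.166]
-0.37 225 [ 0.467 -0.374  0.125] zmax [ 0.429 -0.366  0.168]
-0.38 224 [ 0.468 -0.384  0.125] zmax [ 0.424 -0.379  0.167]
-0.39 217 [ 0.468 -0.394  0.124] zmax [ 0.428 -0.393  0.168]
-0.4 422 [ 0.477 -0.403  0.118] zmax [ 0.425 -0.405  0.177]
-0.41 565 [ 0.487 -0.412  0.094] zmax [ 0.459 -0.413  0.178]
-0.42 441 [ 0.49  -0.424  0.03 ] zmax [ 0.405 -0.425  0.18 ]
-0.43 504 [ 0.502 -0.434  0.07 ] zmax [ 0.459 -0.434  0.18 ]
-0.44 506 [ 0.51  -0.445  0.027] zmax [ 0.465 -0.444  0.182]
-0.45 563 [ 0.527 -0.455  0.061] zmax [ 0.411 -0.452  0.183]
```

Call:
jog_arm:
  targets:
    - [[-18.03, -7.92, 1.0], [0, 0, -3.94], 60]
    - [[-18.03, -7.92, 1.0], [0, 0, -3.94], 60]
    - [[-18.03, -7.92, 1.0], [0, 0, -3.94], 60]
    - [[-18.03, -7.92, 1.0], [0, 0, -3.94], 60]
    - [[-18.03, -7.92, 1.0], [0, 0, -3.94], 60]
    - [[-18.03, -7.92, 1.0], [0, 0, -3.94], 60]
    - [[-18.03, -7.92, 1.0], [0, 0, -3.94], 60]
    - [[-18.03, -7.92, 1.0], [0, 0, -3.94], 60]

```text
time: 1.1
tool_pos: [0.5634, 0.2581, 0.2059]
tool_rot: [-0.0, -0.109, 0.994, 0.0]
contact_force: [0.7, 1.1, -0.4]
gripper_width: 0.596
grasp_force: 0.0
```

Call:
jog_arm:
  targets:
    - [[0, 0, 2], [0, 0, 0], 60]
    - [[0, 0, 3.6], [0, 0, 0], 60]
    - [[0, 0, 4.6], [0, 0, 0], 60]
    - [[0, 0, 5.2], [0, 0, 0], 60]
    - [[0, 0, 5.25], [0, 0, 0], 0]
    - [[0, 0, 5.25], [0, 0, 0], 0]
    - [[0, 0, 5.25], [0, 0, 0], 0]
    - [[0, 0, 5.25], [0, 0, 0], 0]

```text
time: 2.1
tool_pos: [0.5633, 0.2602, 0.0767]
tool_rot: [0.001, -0.109, 0.994, 0.0]
contact_force: [-0.3, 0.1, 2.0]
gripper_width: 0.146
grasp_force: 61.5
```

Call:
jog_arm:
  targets:
    - [[0, 0, 0], [0, 0, 0], 0]
    - [[0, 0, 0], [0, 0, 0], 0]
    - [[0, 0, 0], [0, 0, 0], 0]
    - [[0, 0, 0], [0, 0, 0], 0]

```text
time: 2.6
tool_pos: [0.5633, 0.2602, 0.0768]
tool_rot: [0.001, -0.109, 0.994, 0.0]
contact_force: [-1.1, -0.6, 6.8]
gripper_width: 0.147
grasp_force: 61.9
```

Call:
jog_arm:
  targets:
    - [[0, 0, -0.3], [0, 0, 0], 0]
    - [[0, 0, -0.8], [0, 0, 0], 0]
    - [[0, 0, -1.6], [0, 0, 0], 0]
    - [[0, 0, -2.6], [0, 0, 0], 0]
    - [[0, 0, -3.8], [0, 0, 0], 0]
    - [[0, 0, -5], [0, 0, 0], 0]
    - [[0, 0, -5.6], [0, 0, 0], 0]
    - [[0, 0, -5.6], [0, 0, 0], 0]

```text
time: 3.6
tool_pos: [0.5632, 0.2601, 0.2172]
tool_rot: [0.002, -0.109, 0.994, 0.0]
contact_force: [-0.5, -0.3, -2.8]
gripper_width: 0.15
grasp_force: 60.9
```

Run:
```python
from h import *
# approach point +3cm x, +3cm y of the mat, high
jog([.585,-.21,.22],96.26)
p,d=grab_frame("side"); cv2.imwrite("pics/side1.png",p[:,:,::-1][100:300,150:400])
```

```text
shift [  3.24 -18.54  -0.13] turn [0.   0.02 0.79]
```

View pics/side1.png

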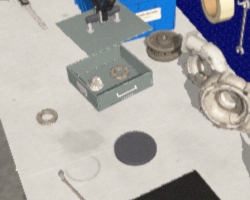

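The crop shows the lid hanging level from the gripper. The open box holds two parts, at about (95,85) and (120,72). I'll carry the lid to a point offset from the mat, because the vise spindle overhangs the mat's near-right corner.

Call:
jog_arm:
  targets:
    - [[0.1, -0.5, 0], [0, 0, 0], 0]
    - [[0.3, -1.5, 0], [0, 0, 0], 0]
    - [[0.5, -3, 0], [0, 0, 0.1], 0]
    - [[0.8, -4.5, 0], [0, 0, 0.2], 0]
    - [[1.1, -6, 0], [0, 0, 0.3], 0]
    - [[1.3, -7.5, 0], [0, 0, 0.4], 0]
    - [[1.6, -9, 0], [0, 0, 0.4], 0]
    - [[1.8, -10.5, 0], [0, 0, 0.4], 0]

```text
time: 4.65
tool_pos: [0.5744, -0.0081, 0.2134]
tool_rot: [-0.001, -0.081, 0.997, 0.0]
contact_force: [0.6, -0.3, -2.1]
gripper_width: 0.144
grasp_force: 60.8
```

Run:
```python
from h import *
print(state()["time"],state()["tool_pos"]); jog([.585,-.21,.22],96.26)
```

```text
4.65 [ 0.57440239 -0.00811261  0.21342514]
shift [ 0.89 -8.04 -0.26] turn [ 0.   -0.02  0.38]
```

Call:
jog_arm:
  targets:
    - [[0.15, -1.5, 0], [0, 0, 0.1], 0]
    - [[0.3, -3, 0], [0, 0, 0.2], 0]
    - [[0.45, -4.3, 0], [0, 0, 0.3], 0]
    - [[0.6, -5.5, 0], [0, 0, 0.38], 0]
    - [[0.7, -6.5, 0], [0, 0, 0.38], 0]
    - [[0.8, -7.4, 0], [0, 0, 0.38], 0]
    - [[0.89, -8, 0], [0, 0, 0.38], 0]
    - [[0.89, -8, 0], [0, 0, 0.38], 0]

```text
time: 5.65
tool_pos: [0.5859, -0.208, 0.2148]
tool_rot: [-0.0, -0.055, 0.999, 0.0]
contact_force: [-0.2, 1.2, -2.5]
gripper_width: 0.148
grasp_force: 60.8
```

Run:
```python
from h import *
p,d=grab_frame("top"); cv2.imwrite("pics/top2.png",p[:,:,::-1]); np.save("top2.npy",d)
s=state(); print(s["time"],s["tool_pos"],s["contact_force"],s["joint_pos"]); jog([.585,-.21,.055],96.26)
```

```text
5.7 [ 0.58607051 -0.20713109  0.21492058] [ 0.39218267 -0.44461213 -3.85461529] [-4.59594464e-01  5.55407720e-02  1.63744083e+00  4.84034764e-04
  1.44941159e+00 -2.14049305e+00]
shift [ 0.05 -0.11  6.4 ] turn [ 0.01 -0.    0.01]
```

View pics/top2.png

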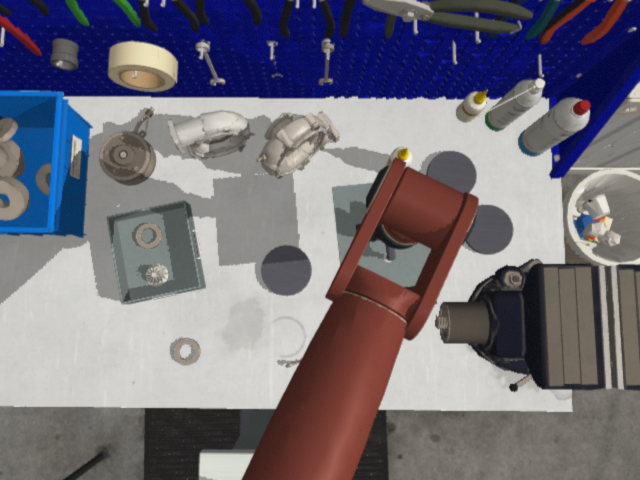

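The box is open. The ring is at (149,236) and the finned wheel at (156,272), toward the box's near end. The lid hangs over the mat, clear of the spindle at (465,322).

Call:
jog_arm:
  targets:
    - [[0, 0, 1], [0, 0, 0], 0]
    - [[0, 0, 2.2], [0, 0, 0], 0]
    - [[0, 0, 3.4], [0, 0, 0], 0]
    - [[0, 0, 4.6], [0, 0, 0], 0]
    - [[0, 0, 5.6], [0, 0, 0], 0]
    - [[0, 0, 6], [0, 0, 0], 0]
    - [[0, 0, 6.2], [0, 0, 0], 0]
    - [[0, 0, 6.2], [0, 0, 0], 0]

```text
time: 6.7
tool_pos: [0.5868, -0.2072, 0.0611]
tool_rot: [0.001, -0.055, 0.998, -0.0]
contact_force: [-0.7, -0.7, -2.5]
gripper_width: 0.155
grasp_force: 60.7
```

Run:
```python
from h import *
s=state(); print(s["time"],s["tool_pos"],s["contact_force"]); jog([.55,-.2425,.045],96.26)
```

```text
6.7 [ 0.58677756 -0.20715264  0.06105463] [-0.7207912  -0.6731267  -2.50493481]
shift [ 1.62 -1.24  0.64] turn [-0.    0.01  0.01]
```

Call:
jog_arm:
  targets:
    - [[0.4, -0.3, 0.1], [0, 0, 0], 0]
    - [[0.8, -0.6, 0.2], [0, 0, 0], 0]
    - [[1.2, -0.9, 0.3], [0, 0, 0], 0]
    - [[1.5, -1.15, 0.4], [0, 0, 0], 0]
    - [[1.62, -1.24, 0.5], [0, 0, 0], 0]
    - [[1.62, -1.24, 0.64], [0, 0, 0], 0]
    - [[1.62, -1.24, 0.64], [0, 0, 0], 0]
    - [[1.62, -1.24, 0.64], [0, 0, 0], 0]

```text
time: 7.7
tool_pos: [0.5496, -0.2422, 0.0442]
tool_rot: [0.0, -0.055, 0.998, 0.0]
contact_force: [-0.0, 0.5, -2.8]
gripper_width: 0.149
grasp_force: 60.8
```

Run:
```python
from h import *
s=state(); print(s["time"],s["tool_pos"],s["contact_force"]); jog([.55,-.2425,.033],96.26)
```

```text
7.7 [ 0.54963623 -0.24219425  0.04422784] [-0.02805199  0.51629211 -2.79127587]
shift [-0.01 -0.01  0.45] turn [0.   0.   0.01]
```

Call:
jog_arm:
  targets:
    - [[0, 0, 0.15], [0, 0, 0], 0]
    - [[0, 0, 0.25], [0, 0, 0], 0]
    - [[0, 0, 0.33], [0, 0, 0], 0]
    - [[0, 0, 0.4], [0, 0, 0], 0]
    - [[0, 0, 0.45], [0, 0, 0], 0]
    - [[0, 0, 0.45], [0, 0, 0], 0]

```text
time: 8.45
tool_pos: [0.5494, -0.2425, 0.033]
tool_rot: [0.0, -0.055, 0.998, -0.0]
contact_force: [0.3, 0.5, -2.6]
gripper_width: 0.149
grasp_force: 60.9
```

Call:
jog_arm:
  targets:
    - [[0, 0, 0.03], [0, 0, 0], 0]
    - [[0, 0, 0.06], [0, 0, 0], 0]
    - [[0, 0, 0.06], [0, 0, 0], 0]

```text
time: 8.82
tool_pos: [0.5495, -0.2426, 0.0328]
tool_rot: [-0.0, -0.055, 0.998, -0.0]
contact_force: [-4.5, 1.5, 6.1]
gripper_width: 0.15
grasp_force: 62.0
```

Call:
jog_arm:
  targets:
    - [[0, 0, 0.06], [0, 0, 0], 50]
    - [[0, 0, 0.06], [0, 0, 0], 50]
    - [[0, 0, 0.06], [0, 0, 0], 50]
    - [[0, 0, -0.5], [0, 0, 0], 50]
    - [[0, 0, -2], [0, 0, 0], 50]
    - [[0, 0, -4], [0, 0, 0], 50]
    - [[0, 0, -6], [0, 0, 0], 50]
    - [[0, 0, -7.5], [0, 0, 0], 50]

```text
time: 9.82
tool_pos: [0.5501, -0.2428, 0.2232]
tool_rot: [0.002, -0.055, 0.998, -0.001]
contact_force: [0.9, -0.6, -0.1]
gripper_width: 0.499
grasp_force: 0.0
```

Run:
```python
from h import *
s=state(); print(s["time"],s["tool_pos"],s["contact_force"]); jog([.5,.05,.25],102.6)
```

```text
9.825 [ 0.55007736 -0.24282169  0.22318547] [ 0.86256764 -0.58157633 -0.05967439]
shift [ 0.7  11.86 -1.11] turn [-0.02  0.02 -0.78]
```

Call:
jog_arm:
  targets:
    - [[0.1, 1.5, -0.2], [0, 0, -0.2], 80]
    - [[0.2, 3.5, -0.5], [0, 0, -0.4], 80]
    - [[0.3, 5.5, -0.8], [0, 0, -0.6], 80]
    - [[0.5, 7.5, -1], [0, 0, -0.78], 80]
    - [[0.6, 9.5, -1.1], [0, 0, -0.78], 80]
    - [[0.7, 11, -1.1], [0, 0, -0.78], 80]
    - [[0.7, 11.86, -1.1], [0, 0, -0.78], 80]
    - [[0.7, 11.86, -1.1], [0, 0, -0.78], 80]

```text
time: 10.82
tool_pos: [0.4992, 0.0515, 0.2476]
tool_rot: [0.001, -0.111, 0.994, -0.0]
contact_force: [1.0, 0.7, 0.2]
gripper_width: 0.801
grasp_force: 0.0
```

Run:
```python
from h import *
p,d=grab_frame("top"); cv2.imwrite("pics/top3.png",p[:,:,::-1]); np.save("top3.npy",d)
img=cv2.imread("pics/top3.png"); P=cloud("top",d); Z=P[...,2]
th=np.radians(12.6); c=np.array([.566,.2591]); q=(P[...,:2]-c)@np.array([[np.cos(th),-np.sin(th)],[np.sin(th),np.cos(th)]])
ins=(abs(q[...,0])<.085)&(abs(q[...,1])<.078)&(d>0)
for lo in (.008,.014,.02,.026):
    m=(ins&(Z>lo)&(Z<.04)&(q[...,0]<0)).astype(np.uint8)
    k=cv2.connectedComponentsWithStats(m); i=1+k[2][1:,4].argmax(); w=k[1]==i
    Q=q[w]; print(lo,k[2][i],"box",Q.mean(0).round(4),Q.min(0).round(4),Q.max(0).round(4),"z",Z[w].max().round(4),"world mid",P[w][:,:2].mean(0).round(4))
print("floor",np.median(Z[ins]))
u0,v0=100,190; cr=cv2.resize(img[190:310,90:220],None,fx=4,fy=4,interpolation=2); cv2.imwrite("pics/box3.png",cr)
# lid check
m=((Z>.008)&(Z<.03)|(Z>.04)&(Z<.065)).astype(np.uint8); k=np.zeros_like(m); k[200:325,330:450]=m[200:325,330:450]
k=cv2.morphologyEx(k,cv2.MORPH_OPEN,np.ones((3,3))); cc=max(cv2.findContours(k,0,1)[0],key=cv2.contourArea)
print("lid",cv2.minAreaRect(np.array([ray("top",a,b,.014)[:2] for a,b in cc[:,0]],np.float32)))
```

```text
0.008 [130 279   4   2   4] box [-0.0428  0.0691] [-0.0441  0.066 ] [-0.0416  0.0721] z 0.0097 world mid [0.5092 0.3172]Traceback (most recent call last):
  File "<stdin>", line 8, in <module>
ValueError: attempt to get argmax of an empty sequence
```

View pics/top3.png

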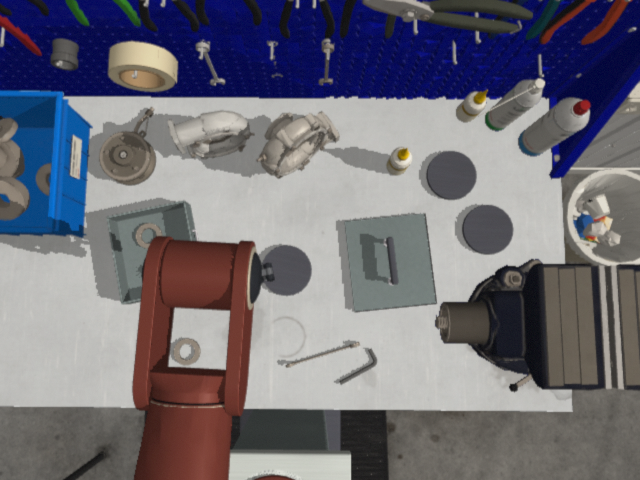

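The lid lies squarely on the mat, centred near (390,261) with the handle up. The arm now hides the wheel, so I'll measure it from the previous frame.

Run:
```python
from h import *
th=np.radians(12.6); c=np.array([.566,.2591]); B=np.array([[np.cos(th),-np.sin(th)],[np.sin(th),np.cos(th)]])
d=np.load("top2.npy"); img=cv2.imread("pics/top2.png"); P=cloud("top",d); Z=P[...,2]; q=(P[...,:2]-c)@B
ins=(abs(q[...,0])<.082)&(abs(q[...,1])<.072)&(d>0)
print("floor",np.median(Z[ins]))
for lo in (.009,.014,.02,.026):
    m=(ins&(Z>lo)&(Z<.04)&(q[...,0]<0)).astype(np.uint8)
    k=cv2.connectedComponentsWithStats(m); i=1+k[2][1:,4].argmax(); w=k[1]==i; Q=q[w]
    print(lo,k[2][i],"box",Q.mean(0).round(4),Q.min(0).round(4),Q.max(0).round(4),"zmax",Z[w].max().round(4))
cv2.imwrite("pics/box2.png",cv2.resize(img[195:310,95:220],None,fx=4,fy=4,interpolation=2))
d=np.load("top3.npy"); Z=cloud("top",d)[...,2]
m=((Z>.008)&(Z<.03)|(Z>.04)&(Z<.065)).astype(np.uint8); k=np.zeros_like(m); k[200:325,330:437]=m[200:325,330:437]
k=cv2.morphologyEx(k,cv2.MORPH_OPEN,np.ones((3,3))); cc=max(cv2.findContours(k,0,1)[0],key=cv2.contourArea)
print("lid",cv2.minAreaRect(np.array([ray("top",a,b,.014)[:2] for a,b in cc[:,0]],np.float32)))
```

```text
floor 0.0048945702563452445
0.009 [146 265  21  20 277] box [-0.0451  0.012 ] [-0.0651 -0.0064] [-0.0235  0.0361] zmax 0.0353
0.014 [147 266  18  18 230] box [-0.0447  0.0128] [-0.0635 -0.0043] [-0.025   0.0312] zmax 0.0353
0.02 [147 266  16  17 189] box [-0.0439  0.0137] [-0.0614 -0.0026] [-0.0273  0.0302] zmax 0.0353
0.026 [147 267  15  15  87] box [-0.043   0.0133] [-0.0586 -0.0007] [-0.029   0.0287] zmax 0.0353
lid ((0.5520414113998413, -0.24137112498283386), (0.1957641839981079, 0.17617885768413544), 6.364922523498535)
```

View pics/box2.png

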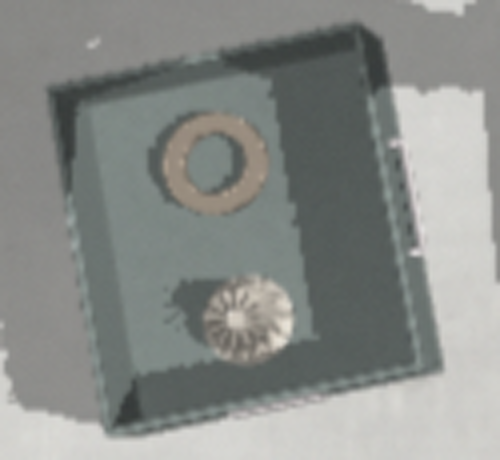

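The lid is within 2 mm and 0.1° of the mat's pose. In the crop the wheel's base circle is centred at about (248,318), which is pixel (157.0,274.5), and its apex is at about (154,274.5). The ring is at (215,163).

Run:
```python
from h import *
th=np.radians(12.6); c=np.array([.566,.2591]); B=np.array([[np.cos(th),-np.sin(th)],[np.sin(th),np.cos(th)]])
img=cv2.imread("pics/top2.png"); h=cv2.cvtColor(img,cv2.COLOR_BGR2LAB).astype(int)
m=np.zeros((480,640),np.uint8); m[258:290,140:175]=((h[...,2]>129)|(h[...,0]>165))[258:290,140:175]
k=cv2.connectedComponentsWithStats(m); i=1+k[2][1:,4].argmax(); w=(k[1]==i).astype(np.uint8)
cc=cv2.findContours(w,0,1)[0][0]; C,r=cv2.minEnclosingCircle(cc); print(C,r,k[2][i])
for n,u,v,z in(("base mask",*C,.008),("base eye",157,274.5,.008),("apex",154,274.5,.03)):
    p=ray("top",u,v,z); print(n,p.round(4),"box",((p[:2]-c)@B).round(4))
for bx in (-.042,-.043): print((c+B@np.array([bx,.013])).round(4))
```

```text
(156.5, 274.5) 12.103818893432617 [145 263  24  24 437]
base mask [0.52   0.2637 0.008 ] box [-0.0439  0.0145]
base eye [0.52   0.2626 0.008 ] box [-0.0441  0.0134]
apex [0.519  0.2623 0.03  ] box [-0.0452  0.0134]
[0.5222 0.2626]
[0.5212 0.2624]
```

```bash
python3 -c "
from h import *
jog([.520,.2632,.12],102.6)"
```

```text
shift [-2.66  8.12  5.09] turn [-0.01  0.01  0.01]
```

Call:
jog_arm:
  targets:
    - [[-0.4, 1.2, 0.2], [0, 0, 0], 70]
    - [[-0.9, 3, 0.7], [0, 0, 0], 70]
    - [[-1.5, 5, 1.5], [0, 0, 0], 70]
    - [[-2.2, 6.8, 2.4], [0, 0, 0], 70]
    - [[-2.66, 8.12, 3.3], [0, 0, 0], 70]
    - [[-2.66, 8.12, 4.3], [0, 0, 0], 70]
    - [[-2.66, 8.12, 5], [0, 0, 0], 70]
    - [[-2.66, 8.12, 5], [0, 0, 0], 70]

```text
time: 11.88
tool_pos: [0.5194, 0.2616, 0.1199]
tool_rot: [-0.002, -0.109, 0.994, -0.0]
contact_force: [0.2, -0.3, 0.1]
gripper_width: 0.699
grasp_force: 0.0
```

```bash
python3 -c "
from h import *
jog([.520,.2632,.01],102.6)
p,d=grab_frame('side'); cv2.imwrite('pics/side4.png',cv2.resize(p[:,:,::-1][90:230,180:340],None,fx=4,fy=4)); print(state()['tool_pos'])"
```

```text
shift [-0.05  0.06  4.39] turn [-0.   -0.02 -0.01]
[0.52021743 0.2620272  0.1212959 ]
```

View pics/side4.png

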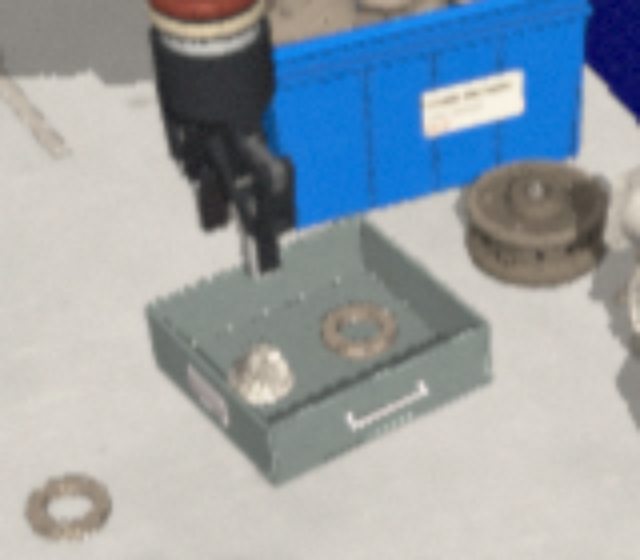

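The fingers hang above the wheel (crop position (262,375)), clear of the ring at (360,330) and of the walls. I'm descending.

Call:
jog_arm:
  targets:
    - [[-0.05, 0.06, 0.8], [0, 0, 0], 70]
    - [[-0.05, 0.06, 1.8], [0, 0, 0], 70]
    - [[-0.05, 0.06, 2.6], [0, 0, 0], 70]
    - [[-0.05, 0.06, 3.3], [0, 0, 0], 70]
    - [[-0.05, 0.06, 3.8], [0, 0, 0], 70]
    - [[-0.05, 0.06, 4.2], [0, 0, 0], 70]
    - [[-0.05, 0.06, 4.35], [0, 0, 0], 70]
    - [[-0.05, 0.06, 4.35], [0, 0, 0], 70]

```text
time: 12.92
tool_pos: [0.5211, 0.2648, 0.0128]
tool_rot: [0.0, -0.109, 0.994, 0.0]
contact_force: [-0.6, 0.1, 0.1]
gripper_width: 0.702
grasp_force: 0.0
```

Call:
jog_arm:
  targets:
    - [[0, 0, 0.1], [0, 0, 0], 70]
    - [[0, 0, 0.2], [0, 0, 0], 70]
    - [[0, 0, 0.28], [0, 0, 0], 70]
    - [[0, 0, 0.28], [0, 0, 0], 70]

```text
time: 13.42
tool_pos: [0.5208, 0.2646, 0.0055]
tool_rot: [-0.0, -0.109, 0.994, -0.0]
contact_force: [0.2, -0.2, 0.3]
gripper_width: 0.696
grasp_force: 0.0
```

Call:
jog_arm:
  targets:
    - [[0.0, -0.04, 0.07], [0, 0, 0], 70]
    - [[0, -0.04, 0.13], [0, 0, 0], 65]
    - [[0, -0.04, 0.13], [0, 0, 0], 60]
    - [[0, -0.04, 0.13], [0, 0, 0], 57]
    - [[0, -0.04, 0.13], [0, 0, 0], 50]
    - [[0, -0.04, 0.13], [0, 0, 0], 40]
    - [[0, -0.04, 0.13], [0, 0, 0], 30]
    - [[0, -0.04, 0.13], [0, 0, 0], 20]

```text
time: 14.42
tool_pos: [0.5218, 0.2636, 0.0033]
tool_rot: [0.001, -0.11, 0.994, -0.0]
contact_force: [-0.7, -2.4, 5.0]
gripper_width: 0.511
grasp_force: 59.5
```

Call:
jog_arm:
  targets:
    - [[0, 0, 0], [0, 0, 0], 0]
    - [[0, 0, 0], [0, 0, 0], 0]
    - [[0, 0, 0], [0, 0, 0], 0]

```text
time: 14.8
tool_pos: [0.522, 0.2636, 0.0034]
tool_rot: [0.001, -0.11, 0.994, -0.0]
contact_force: [-0.2, -1.5, 4.9]
gripper_width: 0.508
grasp_force: 60.7
```

Call:
jog_arm:
  targets:
    - [[0, 0, -0.1], [0, 0, 0], 0]
    - [[0, 0, -0.25], [0, 0, 0], 0]
    - [[0, 0, -0.4], [0, 0, 0], 0]
    - [[0, 0, -0.6], [0, 0, 0], 0]
    - [[0, 0, -0.6], [0, 0, 0], 0]

```text
time: 15.42
tool_pos: [0.5216, 0.2639, 0.0182]
tool_rot: [0.001, -0.109, 0.994, 0.0]
contact_force: [0.2, -0.3, -0.9]
gripper_width: 0.508
grasp_force: 59.0
```

```bash
python3 -c "
from h import *
p,d=grab_frame('side'); cv2.imwrite('pics/side5.png',cv2.resize(p[:,:,::-1][120:220,190:320],None,fx=5,fy=5)); print(state()['tool_pos'])"
```

```text
[0.52140418 0.2637867  0.01781285]
```

View pics/side5.png

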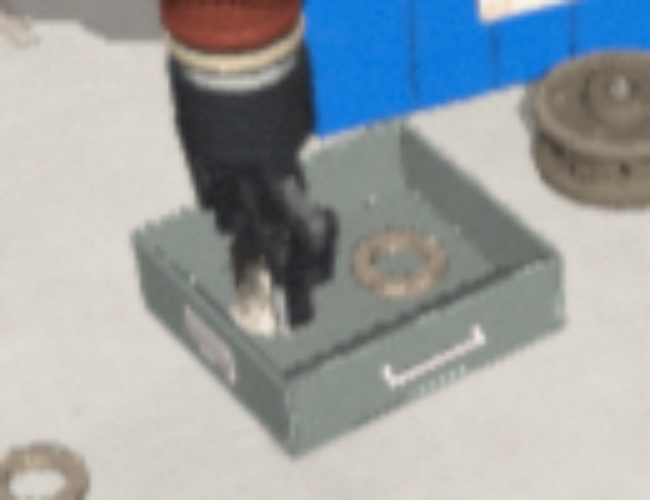

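The wheel sits between the fingers, at about (262,310) in the crop, and the tool shows about 0.9 N of load with the opening steady. I'll lift it clear.

Call:
jog_arm:
  targets:
    - [[0, 0, -0.3], [0, 0, 0], 0]
    - [[0, 0, -0.8], [0, 0, 0], 0]
    - [[0, 0, -1.5], [0, 0, 0], 0]
    - [[0, 0, -2.4], [0, 0, 0], 0]
    - [[0, 0, -3.4], [0, 0, 0], 0]
    - [[0, 0, -4.3], [0, 0, 0], 0]
    - [[0, 0, -4.8], [0, 0, 0], 0]
    - [[0, 0, -4.8], [0, 0, 0], 0]

```text
time: 16.48
tool_pos: [0.522, 0.264, 0.1393]
tool_rot: [0.001, -0.109, 0.994, 0.0]
contact_force: [0.7, -0.3, -0.8]
gripper_width: 0.505
grasp_force: 59.1
```

```bash
python3 -c "
from h import *
p,d=grab_frame('side'); cv2.imwrite('pics/side6.png',cv2.resize(p[:,:,::-1][80:200,200:330],None,fx=5,fy=5)); print(state()['tool_pos'])
jog([.5335,-.0155,.14],102.6)"
```

```text
[0.52127188 0.26373212 0.13785559]
shift [  1.95 -11.01  -0.09] turn [ 0.    0.01 -0.  ]
```

View pics/side6.png

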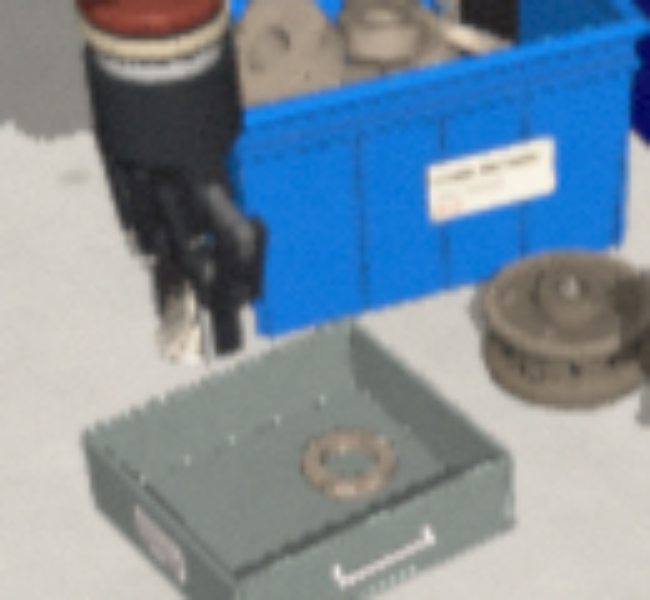

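The wheel is held at about (185,340) in the crop, base down and clear of the box, and the ring is still inside. Next I'll carry it over to the plate.

Call:
jog_arm:
  targets:
    - [[0.05, -0.4, 0], [0, 0, 0], 0]
    - [[0.2, -1.3, 0], [0, 0, 0], 0]
    - [[0.5, -2.6, 0], [0, 0, 0], 0]
    - [[0.7, -4, 0], [0, 0, 0], 0]
    - [[1, -5.4, 0], [0, 0, 0], 0]
    - [[1.2, -6.8, 0], [0, 0, 0], 0]
    - [[1.4, -7.9, 0], [0, 0, 0], 0]
    - [[1.5, -8.5, 0], [0, 0, 0], 0]

```text
time: 17.52
tool_pos: [0.5301, 0.0465, 0.1364]
tool_rot: [-0.001, -0.109, 0.994, 0.0]
contact_force: [-0.9, -0.8, -0.6]
gripper_width: 0.51
grasp_force: 59.1
```

```bash
python3 -c "
from h import *
jog([.5345,-.0155,.04],102.6)"
```

```text
shift [ 0.36 -2.46  3.85] turn [ 0.   -0.01 -0.02]
```

Call:
jog_arm:
  targets:
    - [[0.1, -0.6, 0], [0, 0, 0], 0]
    - [[0.2, -1.4, 0.2], [0, 0, 0], 0]
    - [[0.3, -2.1, 0.7], [0, 0, 0], 0]
    - [[0.36, -2.46, 1.5], [0, 0, 0], 0]
    - [[0.36, -2.46, 2.4], [0, 0, 0], 0]
    - [[0.36, -2.46, 3.2], [0, 0, 0], 0]
    - [[0.36, -2.46, 3.7], [0, 0, 0], 0]
    - [[0.36, -2.46, 3.85], [0, 0, 0], 0]

```text
time: 18.52
tool_pos: [0.5344, -0.0137, 0.0395]
tool_rot: [-0.001, -0.11, 0.994, 0.0]
contact_force: [-0.7, 0.5, -0.3]
gripper_width: 0.504
grasp_force: 59.1
```

```bash
python3 -c "
from h import *
jog([.5345,-.0155,.015],102.6);print(state()['tool_pos'])"
```

```text
shift [ 0.01 -0.07  0.98] turn [ 0.01 -0.02 -0.  ]
[ 0.53438108 -0.01365382  0.03952644]
```

Call:
jog_arm:
  targets:
    - [[0, -0.06, 0.25], [0, 0, 0], 0]
    - [[0, -0.06, 0.5], [0, 0, 0], 0]
    - [[0, -0.06, 0.7], [0, 0, 0], 0]
    - [[0, -0.06, 0.85], [0, 0, 0], 0]
    - [[0, -0.06, 0.93], [0, 0, 0], 0]
    - [[0, -0.06, 0.98], [0, 0, 0], 0]
    - [[0, -0.06, 0.98], [0, 0, 0], 0]

```text
time: 19.4
tool_pos: [0.5358, -0.0153, 0.0168]
tool_rot: [0.0, -0.109, 0.994, -0.0]
contact_force: [0.5, -0.1, 0.1]
gripper_width: 0.508
grasp_force: 59.1
```

Call:
jog_arm:
  targets:
    - [[0, 0, 0.03], [0, 0, 0], 0]
    - [[0, 0, 0.06], [0, 0, 0], 0]
    - [[0, 0, 0.08], [0, 0, 0], 0]
    - [[0, 0, 0.08], [0, 0, 0], 0]

```text
time: 19.9
tool_pos: [0.5357, -0.0153, 0.0147]
tool_rot: [-0.0, -0.109, 0.994, 0.0]
contact_force: [-0.3, 0.3, -1.4]
gripper_width: 0.507
grasp_force: 59.1
```

Still about 3 mm up. I'll lower it in small steps.

Call:
jog_arm:
  targets:
    - [[0.04, 0, 0.03], [0, 0, 0], 0]
    - [[0.04, 0, 0.06], [0, 0, 0], 0]
    - [[0.04, 0, 0.09], [0, 0, 0], 0]
    - [[0.04, 0, 0.09], [0, 0, 0], 0]

```text
time: 20.4
tool_pos: [0.5347, -0.0155, 0.0124]
tool_rot: [-0.0, -0.109, 0.994, 0.0]
contact_force: [-0.0, 0.1, -0.1]
gripper_width: 0.509
grasp_force: 59.1
```

Call:
jog_arm:
  targets:
    - [[0, 0, 0.02], [0, 0, 0], 0]
    - [[0, 0, 0.04], [0, 0, 0], 0]
    - [[0, 0, 0.04], [0, 0, 0], 0]

```text
time: 20.78
tool_pos: [0.5348, -0.0155, 0.0116]
tool_rot: [0.0, -0.109, 0.994, -0.0]
contact_force: [-0.7, -0.3, -1.0]
gripper_width: 0.507
grasp_force: 59.2
```

Call:
jog_arm:
  targets:
    - [[0, 0, 0.02], [0, 0, 0], 0]
    - [[0, 0, 0.03], [0, 0, 0], 0]
    - [[0, 0, 0.03], [0, 0, 0], 0]

```text
time: 21.15
tool_pos: [0.5351, -0.0157, 0.0114]
tool_rot: [0.0, -0.109, 0.994, -0.0]
contact_force: [-2.9, 0.3, 5.0]
gripper_width: 0.505
grasp_force: 60.4
```

It's touching now (5 N). I'll open the gripper and retreat.

Call:
jog_arm:
  targets:
    - [[0, 0, 0.03], [0, 0, 0], 54]
    - [[0, 0, 0.03], [0, 0, 0], 60]
    - [[0, 0, 0.03], [0, 0, 0], 75]
    - [[0, 0, 0.03], [0, 0, 0], 80]
    - [[0, 0, -0.3], [0, 0, 0], 80]
    - [[0, 0, -1.2], [0, 0, 0], 80]
    - [[0, 0, -2.8], [0, 0, 0], 80]
    - [[0, 0, -5], [0, 0, 0], 80]

```text
time: 22.15
tool_pos: [0.5335, -0.0153, 0.1359]
tool_rot: [-0.001, -0.109, 0.994, 0.0]
contact_force: [1.3, -0.5, 0.2]
gripper_width: 0.801
grasp_force: 0.0
```

Call:
jog_arm:
  targets:
    - [[0, 2, -2], [0, 0, 0], 80]
    - [[0, 4, -3], [0, 0, 0], 80]
    - [[0, 6, -3], [0, 0, 0], 80]
    - [[0, 8, -3], [0, 0, 0], 80]
    - [[0, 9, -3], [0, 0, 0], 80]
    - [[0, 9, -3], [0, 0, 0], 80]

```text
time: 22.9
tool_pos: [0.4853, 0.2054, 0.2113]
tool_rot: [0.0, -0.111, 0.994, 0.0]
contact_force: [-0.9, 0.5, 0.5]
gripper_width: 0.801
grasp_force: 0.0
```

Run:
```python
from h import *
p,d=grab_frame("top"); img=p[:,:,::-1].copy(); Z=cloud("top",d)[...,2]; P=cloud("top",d)
m=np.zeros((480,640),np.uint8); m[240:300,255:320]=((Z>.017)&(Z<.06))[240:300,255:320]
h=np.zeros_like(m); h[240:300,255:320]=(img.max(2)>125)[240:300,255:320]
h[:]=((h>0)&(cv2.dilate(m,np.ones((5,5)))>0))
C,r=cv2.minEnclosingCircle(cv2.findNonZero(h)); print("wheel",ray("top",*C,.016).round(4),r,"zmax",P[m>0][:,2].max())
cv2.imwrite("pics/top7.png",cv2.resize(img[200:320,220:460],None,fx=3,fy=3)); print(state()["time"],state()["tool_pos"],state()["contact_force"])
```

```text
wheel [ 0.53   -0.0168  0.016 ] 26.681642532348633 zmax 0.04277060297669259
22.95 [0.48565709 0.20439097 0.21115471] [ 0.44558091  0.80497326 -0.01839159]
```

View pics/top7.png

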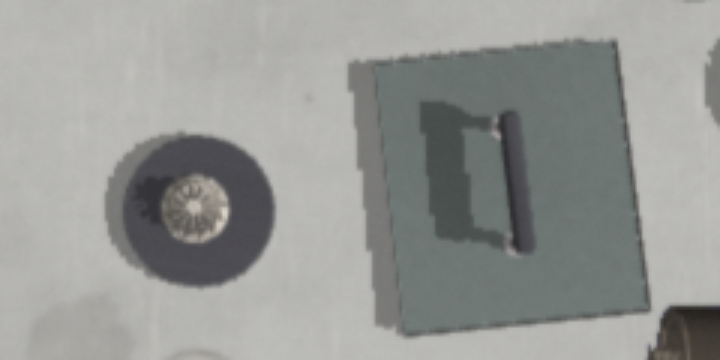

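The wheel stands base down at about (195,208) on the plate, whose centre is at (199,211), so it is roughly 2–3 mm off centre. The lid covers the mat squarely with the handle up, and the arm is clear.

```bash
python3 -c "
from plant import *
print(job_done())"
```

```text
the job is handed in; nothing more can be done
None
```

I handed the job in at about 23 s: the lid lies flat on the mat, handle up and about 2 mm from its centre, and the finned wheel stands base down on the nearest round plate, roughly 2–3 mm off centre.

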